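Dial the code on the reagent drawer, draw its bolt and pull it open

ROBOT

A 7-joint arm with a two-finger parallel gripper is mounted at the origin on the work surface. World frame = base frame: x ahead of the robot, y to its left, z up, the work surface at z = 0. Lengths are in m, angles in rad, forces in N, time in s.
With the tool pointing down it reaches from about 0.35 to 0.9 m from the base axis. Payload 8.1 kg.
Tool frame: the origin (TCP) lies on the front face of the gripper's body, between the roots of the fingers; the fingertips stand 73 mm ahead of it and the grasp point (between the pads) lies 54 mm ahead of it (grasp_offset is the z of the grasp point in the tool frame, in m); z points along the fingers, y is the direction in which the jaws open and shut (so a half turn about z gives the same grasp; the last joint's range is limited). The gripper opens to 85 mm and grips with 20 to 120 N. Pads are 22 mm wide; open, the fingers measure 114 mm over their backs; the gripper's body (76 mm by 85 mm) begins 54 mm behind the grasp point. The pads swing forward as they close: fully open they stand 13 mm farther back than shut.
Start: joints at [-1.27, 0.434, 0.025, 1.573, -0.012, 1.134, -0.075], TCP at [0.246, 0.575, 0.304] pointing down, gripper open.
Joint ranges: [-2.62, 2.62], [-0.44, 2.09], [-1.27, 1.32], [0.08, 2.57], [-1.32, 4.46], [0.12, 2], [-2.74, 2.74]. Speed limits (rad/s): [2.22, 2.22, 3.01, 3.01, 3.14, 3.14, 3.14].

INTERFACE

Orientations are given as a unit quaternion [w, x, y, z].
In Python, from workcell import get_state, get_image, calibration, sign_off, find_in, silhouettes, grasp_offset gives the robot as it stands. The module is installed in compiled form; this text tells all that it offers.
- The arm moves only by the tool carry_out, never from a script. Its argument "rows" is a list of rows, each a list of 2 entries, a list of its own where there are three numbers: the shift along the tool's x, y, z in units of 40 mm (1.0 is 40 mm), then the turn about the tool's z in units of 8 degrees (1.0 is 8 degrees). A call has 1 to 5 rows; each row is the pose to reach, as a shift and turn from the pose commanded when the call began, along the tool's axes at that moment; what a row does not reach only later rows make up. A row lasts 1/8 s, in which the tool goes at most 62.5 mm and 10.7 degrees, less where a joint would pass 70% of its speed; a pose out of reach is approached as far as the arm can. A call with a gripper value outside its range is refused whole. "jaw" is the gripper's target within -1 to 1 (shut at 1, half-way at 0, fully open at -1), set as the call begins (left out, the last holds). The fingers move at their own pace and stop on an object; the grip force is fixed at half the most. Time passes only in rows, so rows that repeat a pose let the fingers close. It gives the time, the measured TCP pose, the force and the opening at its end, in the units of the state.
- get_state(): the state, without advancing time (a new reading comes with each control period).
- get_image(name): name is "scene" or "top" or "wrist"; returns the picture (400x640x3 uint8, red, green, blue); there is no depth.
- calibration(name): a dict with "K" (3x3 intrinsics, pixels), "R" (3x3) and "t" (3): a world point X has camera coordinates R X + t. Camera axes: x right, y down, z forward; pixel columns grow to the right and rows downward; lengths in m; the calibration is good to about 2 mm. A picture is of the moment at which its call begins: read the wrist's pose just before it. calibration takes no time and is no camera call; for the wrist camera it gives the pose at the moment of the call.
- sign_off(): hands the job in, once; it reports no verdict.
Trained networks look in the newest picture that a camera, given by its name, has taken for a name from the list of things; names that differ only in an ending like _2 or _b are one class to them, and where a whole thing is asked for, a point or a joint stands for the part that bears it (a point fixed in the world has none). Each returns a list of dicts, best first, with "score" (0 to 1); they miss things now and then, are a little off and sometimes report something else, mostly with a low value. They report only what shows in the picture. A call takes as long as a camera call.
- find_in(camera, target): "box" ([left, top, width, height] in pixels, round what is visible of it).
- silhouettes(camera, target): "pixels" (400x640 bool, what is visible of it) and "box" ([left, top, width, height] in pixels, round what is visible of it).
The state is a dict: "time": time; "joint_positions": joint angles; "joint_velocities": joint speeds; "tau": joint torques, N m; "tool_pos": TCP position; "eef_rot": TCP orientation; "ft_force": force on the tool from outside, world axes, zero at the start; "wrist_torque": the same for the moment, N m; "gripper_width": finger opening in m.
Only numpy, scipy, OpenCV 4.12 (cv2) and the standard library are available. Lean on these libraries where they do the work, as an engineer would, in place of code of your own. Each camera call takes 0.05 s, during which the arm holds its last target. There are 200 camera calls.

TASK

Open the locked reagent drawer: its code is 3 on the left dial and 7 on the right dial. The index rings have slipped with age, so the numbers only bring you close: turn each dial slowly towards its number, and a little past it if need be, until you feel its catch drop in and stop the dial, and do not wrench the dial or the bolt against a catch. Then slide the bolt all the way out of its keeper to the right, pull the drawer open at least 8 cm, and leave everything else on the bench and on the cabinet undisturbed.

Things in the scene. Friction and masses are not known exactly. Their poses are not given: they have to be found in the camera images.
- cabinet: White one-drawer cabinet fixed on the bench, 380 mm wide (y), 260 mm deep (x), 110 mm high; origin under its centre at bench level, its front faces its own -x, z up. On its top near the front sits the grey lock case, 226 mm wide, from x -91 to 1 mm, 20 mm high (top at 130 mm), with the two dials on it 120 mm apart (y +60 and -60, x -45 mm).
- dial_left: Left (+y) numbered dial: black disc 66 mm across with white numerals 0 to 9. Origin on its vertical axis at the lock case's top (130 mm above the bench); the disc's top is 4 mm higher. z up; x points at numeral 0. Seen from above the numerals run clockwise, 36 degrees apart. Turns either way with about 0.08 N m. Code number: 3; at the start 0.28 to 1.42 rad counter-clockwise of the red mark.
- dial_left_grip (a point): Centre of the left dial's round fluted aluminium knob, 42 mm across, 30 mm high (from 134 to 164 mm above the bench), on the dial's axis half-way up. A red line on its top points at numeral 0. The short way to the code number is to turn it clockwise seen from above.
- index_left_mark (a point): Red mark at the front of the aluminium index ring round the left dial, 38 mm from its axis, 132 mm above the bench. The ring has slipped round, by how much varies: the dial's gate meets its catch when the code number stands within 0.22 rad (13 degrees) of the mark, to either side of it.
- catch_left: Hidden brass catch of the left dial, 36 x 6 x 8 mm slider under the lock case, origin at its centre. A 5 N spring presses it along the cabinet's +x on the dial's wheel (radius 18 mm). At the wheel's gate it drops in 5 mm and holds the dial, with 0.07 rad of play either way, and frees the bolt. Over 30 N on it from the dial (about 0.6 N m on the knob) or 35 N from the bolt bends it.
- dial_right: Right (-y) numbered dial: black disc 66 mm across with white numerals 0 to 9. Origin on its vertical axis at the lock case's top (130 mm above the bench); the disc's top is 4 mm higher. z up; x points at numeral 0. Seen from above the numerals run clockwise, 36 degrees apart. Turns either way with about 0.08 N m. Code number: 7; at the start 0.28 to 1.42 rad clockwise of the red mark.
- dial_right_grip (a point): Centre of the right dial's round fluted aluminium knob, 42 mm across, 30 mm high (from 134 to 164 mm above the bench), on the dial's axis half-way up. A red line on its top points at numeral 0. The short way to the code number is to turn it counter-clockwise seen from above.
- index_right_mark (a point): Red mark at the front of the aluminium index ring round the right dial, 38 mm from its axis, 132 mm above the bench. The ring has slipped round, by how much varies: the dial's gate meets its catch when the code number stands within 0.22 rad (13 degrees) of the mark, to either side of it.
- catch_right: Hidden brass catch of the right dial, 36 x 6 x 8 mm slider under the lock case, origin at its centre. A 5 N spring presses it along the cabinet's +x on the dial's wheel (radius 18 mm). At the wheel's gate it drops in 5 mm and holds the dial, with 0.07 rad of play either way, and frees the bolt. Over 30 N on it from the dial (about 0.6 N m on the knob) or 35 N from the bolt bends it.
- bolt: Steel bolt bar along the cabinet's y in front of the lock case, 105 mm in front of the cabinet's centre, 120 mm above the bench (its origin: on the cabinet's centre line when shot). Its left end sits in a keeper loop on the drawer. Once both catches have dropped it slides 26 mm along the cabinet's -y (right, seen from the robot) to a hard stop, with 3 N of friction, and stays where left.
- bolt_knob (a point): Centre of the bolt's black thumb knob, an upright cylinder 14 mm across and 24 mm high between 134 and 158 mm above the bench, half-way up (146 mm). Seen in the cabinet's frame it stands at y +12.5 mm when the bolt is shot and at y -13.5 mm when fully drawn.
- drawer_handle (a point): Middle of the drawer's bar handle: a steel bar 11 mm thick, 140 mm long along the cabinet's y, 84 mm above the bench, its centre 40 mm in front of the drawer's face, held by a post 60 mm either side of its middle; 187 mm in front of the cabinet's centre when shut.
- drawer (a joint): How far the drawer is pulled out towards the cabinet's -x, m: 0 shut, 0.14 fully out; about 3 N of friction, it stays where it is left. Locked while the bolt is in its keeper.
- reagent: Small amber reagent jar, 42 mm across, 75 mm high, on the cabinet's top behind the lock; origin under its centre. Stands by; leave it where it is.
- timer: White bench timer, 35 x 65 x 22 mm, on the cabinet's top behind the lock; origin under its centre. Stands by; leave it where it is.
- tube_rack: Blue tube rack with capped microtubes, 75 x 190 x 58 mm, on the bench to the left; origin under its centre. Stands by; leave it where it is.
- tip_box: Blue pipette tip box with clear lid, 85 x 120 x 80 mm, on the bench to the left; origin under its centre. Stands by; leave it where it is.
- pipette: White micropipette lying on the bench to the right, 250 mm long; origin under its middle. Stands by; leave it where it is.
- dishes: Stack of three petri dishes, 90 mm across, 45 mm high, on the bench to the right; origin under its centre. Stands by; leave it where it is.
- media_bottle: Glass media bottle with blue cap, 72 mm across, 127 mm high, on the bench to the right; origin under its centre. Stands by; leave it where it is.

How it is judged:
By the outcome, as a careful person would: the job done as asked, in the order asked, and still so for the second after the job is handed in, with the robot touching nothing.
It also fails if it takes over 72 s, if anything falls off the work surface, if the arm or the gripper's body presses on something with over 40 N, if the wrist force passes 120 N, or if a joint passes its speed limit or range.

## Working session

There is one attempt and no reset: what is moved stays moved. The work goes in short steps, Python scripts to look and compute and a tool call to move; the robot and the scene stay as the last step left them, time stands still between calls to the robot, and variables do not carry over. Pictures are saved under pics/ and viewed, about 8 in all and at most 12, crops included, and the job is handed in when it is done.

Besides the shell and the picture viewer there is one more tool, called after ">>>" by a JSON object that holds its "api" and its "payload", one argument or row to a line. carry_out: Moves the arm, as the interface text tells. Its arguments: {"type":"object","properties":{"rows":{"type":"array","items":{"type":"array"}},"jaw":{"type":"number"}},"required":["rows"]}

```bash
mkdir -p pics
python3 - <<'E'
from workcell import *
import cv2,numpy as np
s=get_state();print({k:np.round(v,3).tolist() for k,v in s.items()},grasp_offset)
for c in("scene","top"):
    im=get_image(c);cv2.imwrite(f"pics/{c}0.png",im[:,:,::-1])
    for n in["cabinet","dial_left","dial_right","index_left_mark","index_right_mark","dial_left_grip","dial_right_grip","bolt_knob","drawer_handle"]:
        print(c,n,[(np.round(d['box'],1).tolist(),round(d['score'],2)) for d in find_in(c,n)[:2]])
    k=calibration(c);print(np.round(k['K'],1).tolist(),np.round(k['R'],3).tolist(),np.round(k['t'],3))
E
```

```text
{'time': 0.0, 'joint_positions': [-1.27, 0.435, 0.025, 1.574, -0.012, 1.134, -0.075], 'joint_velocities': [0.0, 0.001, -0.001, 0.0, 0.001, 0.0, 0.0], 'tau': [0.002, -67.046, 1.026, -31.621, 0.016, 0.012, -0.0], 'tool_pos': [0.245, 0.574, 0.303], 'eef_rot': [-0.0, 0.201, 0.98, -0.001], 'ft_force': [-0.4, -0.285, -0.049], 'wrist_torque': [0.049, 0.005, 0.012], 'gripper_width': 0.086} 0.0539
scene cabinet [([230.3, 151.6, 187.8, 183.0], 0.56), ([319.0, 180.8, 28.9, 27.2], 0.15)]
scene dial_left [([317.3, 181.0, 24.8, 23.5], 0.91)]
scene dial_right [([287.9, 213.6, 27.5, 24.9], 0.59), ([230.0, 154.8, 191.3, 181.2], 0.51)]
scene index_left_mark [([312.9, 186.3, 39.0, 24.0], 0.8), ([233.1, 154.1, 105.1, 109.6], 0.32)]
scene index_right_mark [([284.1, 212.6, 32.7, 30.8], 0.75), ([233.8, 342.1, 38.7, 40.9], 0.48)]
scene dial_left_grip [([319.4, 179.2, 26.8, 26.2], 0.73), ([231.7, 154.4, 108.3, 105.9], 0.53)]
scene dial_right_grip [([282.2, 215.7, 30.7, 26.4], 0.76), ([313.4, 189.2, 35.6, 21.8], 0.55)]
scene bolt_knob [([267.9, 166.4, 66.9, 58.9], 0.72), ([118.3, 271.4, 90.8, 67.3], 0.72)]
sc
[... 223 characters left out ...]
 [([258.0, 96.0, 162.4, 144.9], 0.65), ([375.4, 140.3, 24.4, 15.6], 0.35)]
top dial_left [([297.9, 155.9, 28.9, 26.1], 0.67)]
top dial_right [([346.9, 161.4, 26.2, 31.0], 0.81)]
top index_left_mark [([293.0, 155.6, 33.7, 34.7], 0.6)]
top index_right_mark [([343.5, 162.9, 33.4, 31.2], 0.76)]
top dial_left_grip [([298.6, 157.9, 25.6, 22.0], 0.59)]
top dial_right_grip [([344.7, 165.8, 27.6, 23.6], 0.92)]
top bolt_knob [([275.1, 188.1, 84.9, 16.7], 0.75)]
top drawer_handle [([251.0, 178.2, 147.7, 57.8], 0.6), ([347.8, 163.2, 25.6, 27.4], 0.32)]
[[451.0, 0.0, 321.2], [0.0, 451.0, 196.1], [0.0, 0.0, 1.0]] [[0.012, -1.0, 0.005], [-0.983, -0.013, -0.184], [0.184, -0.003, -0.983]] [0.    0.612 1.126]
```

Run:
```python
import cv2
im=cv2.imread("pics/top0.png");cv2.imwrite("pics/top0c.png",cv2.resize(im[80:250,240:440],None,fx=4,fy=3.5*8/7,interpolation=cv2.INTER_CUBIC)[:600])
```

```text
(no output)
```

View pics/top0.png

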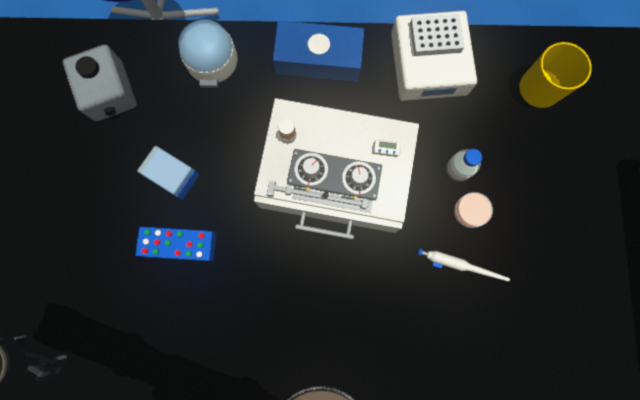

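View pics/top0c.png

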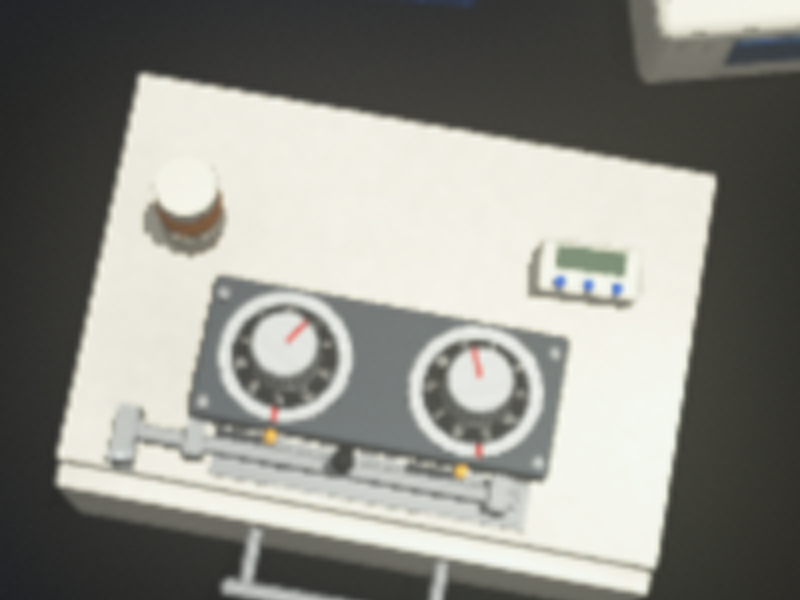

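```bash
cat > h.py <<'E'
from workcell import *
import numpy as np
def back(cam,uv,z,k=None):
    k=k or calibration(cam);K,R,t=(np.array(k[a]) for a in"KRt")
    d=R.T@np.linalg.solve(K,[uv[0],uv[1],1]);c=-R.T@t
    return c+d*(z-c[2])/d[2]
def proj(cam,X,k=None):
    k=k or calibration(cam);p=np.array(k['K'])@(np.array(k['R'])@np.array(X)+k['t']);return p[:2]/p[2]
E
python3 - <<'E'
from h import *
from scipy.optimize import least_squares
c=lambda x,y:((x-.5)/4+240,(y-.5)/4+80)
P=[(c(140,72),(.13,.19,.11)),(c(716,176),(.13,-.19,.11)),(c(57,460),(-.13,.19,.11)),(c(657,568),(-.13,-.19,.11)),
(c(285,343),(-.045,.06,.164)),(c(480,380),(-.045,-.06,.164)),(c(342,453),(-.105,.0125,.158))]
W=lambda p,m:np.array([p[0]+np.cos(p[2])*m[0]-np.sin(p[2])*m[1],p[1]+np.sin(p[2])*m[0]+np.cos(p[2])*m[1],m[2]])
k=calibration("top")
f=lambda p:np.concatenate([proj("top",W(p,m),k)-u for u,m in P])
r=least_squares(f,[.6,0,-.2]);p=r.x;print(p,np.round(r.fun.reshape(-1,2),1).tolist())
np.save("cab.npy",p)
for n,m in dict(L=(-.045,.06,.149),R=(-.045,-.06,.149),bolt=(-.105,.0125,.146),han=(-.187,0,.084)).items(): print(n,W(p,m).round(4))
an=lambda a,b:np.arctan2(*(b-a)[[1,0]])
for n,a,b,mk,y,code in(("L",(287,342),(308,320),(274,412),.06,3),("R",(480,377),(474,348),(479,450),-.06,7)):
    line=an(back("top",c(*a),.164,k),back("top",c(*b),.164,k))
    mark=an(W(p,(-.045,y,.132)),back("top",c(*mk),.132,k))
    code_a=line-code*np.pi/5
    print(n,"line",line,"mark",mark,"code minus mark ccw",(code_a-mark+np.pi)%(2*np.pi)-np.pi, "mark rel cab front",(mark-p[2]-np.pi+np.pi)%(2*np.pi)-np.pi)
s=get_state();print(s['tool_pos'],s['time'])
E
```

```text
[ 0.69994549 -0.03264395 -0.17104393] [[-0.1, 0.1], [0.2, -0.3], [-0.3, -0.6], [-0.1, 0.1], [-0.2, 0.1], [0.1, -0.2], [0.4, 0.7]]
L [0.6658 0.0341 0.149 ]
R [ 0.6454 -0.0841  0.149 ]
bolt [ 0.5986 -0.0025  0.146 ]
han [ 0.5157 -0.0008  0.084 ]
L line -0.7321677519202965 mark 2.9677393479697165 code minus mark ccw 0.698322615135698 mark rel cab front -0.002809371649578729
R line 0.19600297491178606 mark -3.0921944903032426 code minus mark ccw -1.1100322498106818 mark rel cab front 0.22044209725704889
[0.24560206 0.57473142 0.30392726] 1.0
```

>>> {"api": "carry_out", "payload": {
  "rows": [
    [[-1.2, -0.66, 0], 0.64],
    [[-2.4, -1.33, 0], 1.28],
    [[-3.6, -2.0, 0], 1.92],
    [[-4.8, -2.66, 0], 2.56],
    [[-6, -3.3, 0], 3.2]
  ],
  "jaw": -1
}}

```text
time: 1.62
tool_pos: [0.4154, 0.3576, 0.3042]
eef_rot: [0.0, 0.414, 0.91, 0.0]
ft_force: [0.7, -0.2, 0.3]
gripper_width: 0.0855
```

```bash
cat >> h.py <<'E'
from scipy.spatial.transform import Rotation as Rn
def st(): 
    s=get_state();q=np.array(s['eef_rot']);R=Rn.from_quat(q[[1,2,3,0]]).as_matrix();return s,np.array(s['tool_pos']),R
def to(x,y,z,az):
    """remaining shift (40 mm units, tool axes) and turn (8 deg units) to tool y at azimuth az deg"""
    s,p,R=st();a=np.degrees(np.arctan2(R[1,1],R[0,1]))
    print('t',round(s['time'],2),'p',p.round(4),'az',round(a,2),'tz',R[:,2].round(3),'q',np.round(s['joint_positions'],2),'F',np.round(s['ft_force'],1),'T',np.round(s['wrist_torque'],3),'w',round(s['gripper_width'],4))
    print('shift',(R.T@(np.array([x,y,z])-p)/.04).round(2),'turn',round((a-az)/8,2))
E
python3 -c "
from h import *
to(.6658,.0341,.30,3)"
```

```text
t 1.62 p [0.4154 0.3576 0.3042] az 41.1 tz [ 0.     0.001 -1.   ] q [-0.96  0.31  0.19  1.77 -0.07  1.06 -0.02] F [ 0.7 -0.2  0.3] T [ 0.03  -0.038 -0.021] w 0.0855
shift [-10.21  -0.6    0.1 ] turn 4.76
```

>>> {"api": "carry_out", "payload": {
  "rows": [
    [[-1.45, -0.08, 0], 0.7],
    [[-2.9, -0.17, 0], 1.4],
    [[-4.35, -0.25, 0], 2.1],
    [[-5.8, -0.33, 0], 2.8],
    [[-7.25, -0.42, 0], 3.5]
  ]
}}

```text
time: 2.25
tool_pos: [0.594, 0.1286, 0.3042]
eef_rot: [0.0, 0.622, 0.783, 0.0]
ft_force: [1.0, 0.8, -0.5]
gripper_width: 0.0854
```

```bash
python3 -c "
from h import *
to(.6658,.0341,.30,3)"
```

```text
t 2.25 p [0.594  0.1286 0.3042] az 13.1 tz [ 0.001  0.    -1.   ] q [-0.58  0.42  0.4   1.64 -0.17  1.12  0.09] F [ 1.   0.8 -0.5] T [ 0.074 -0.041 -0.058] w 0.0854
shift [-2.71  1.21  0.1 ] turn 1.26
```

>>> {"api": "carry_out", "payload": {
  "rows": [
    [[-1.35, 0.6, 0], 0.6],
    [[-2.71, 1.21, 0], 1.26],
    [[-2.71, 1.21, 0.5], 1.26],
    [[-2.71, 1.21, 0.5], 1.26]
  ]
}}

```text
time: 2.75
tool_pos: [0.6643, 0.0353, 0.2822]
eef_rot: [-0.001, 0.687, 0.726, -0.001]
ft_force: [-0.6, -0.3, 0.6]
gripper_width: 0.0856
```

Run:
```python
from h import *
import cv2
to(.6658,.0341,.210,3)
im=get_image("wrist");cv2.imwrite("pics/w1.png",im[:,:,::-1]);k=calibration("wrist")
print(np.round(k['R'],2).tolist())
p=np.load("cab.npy");W=lambda m:[p[0]+np.cos(p[2])*m[0]-np.sin(p[2])*m[1],p[1]+np.sin(p[2])*m[0]+np.cos(p[2])*m[1],m[2]]
for m in((-.045,.06,.164),(-.045,-.06,.164),(-.105,.0125,.158),(-.083,.06,.132)):print(m,proj("wrist",W(m),k).round(1))
```

```text
t 2.75 p [0.6643 0.0353 0.2822] az 3.14 tz [-0.003 -0.    -1.   ] q [-0.41  0.54  0.44  1.52 -0.25  1.14  0.13] F [-0.6 -0.3  0.6] T [ 0.02   0.013 -0.01 ] w 0.0856
shift [-0.03  0.04  1.81] turn 0.02
[[1.0, 0.06, -0.0], [0.05, -0.95, 0.31], [0.02, -0.3, -0.95]]
(-0.045, 0.06, 0.164) [316.5 227.3]
(-0.045, -0.06, 0.164) [282.2 364.4]
(-0.105, 0.0125, 0.158) [220.9 266. ]
(-0.083, 0.06, 0.132) [267.9 200.5]
```

View pics/w1.png

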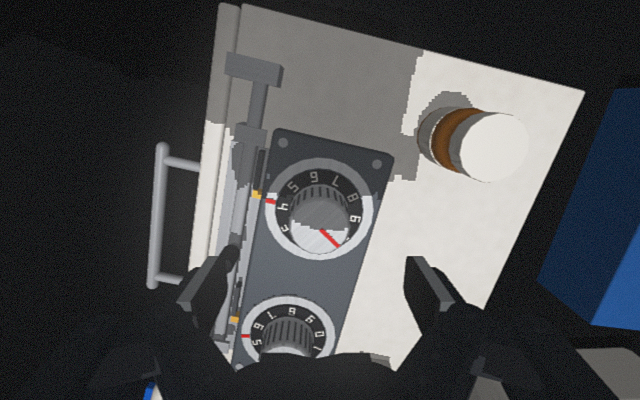

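>>> {"api": "carry_out", "payload": {
  "rows": [
    [[-0.03, 0.06, 0.9], 0],
    [[-0.03, 0.06, 1.6], 0],
    [[-0.03, 0.06, 1.8], 0],
    [[-0.03, 0.06, 1.8], 0]
  ]
}}

```text
time: 3.3
tool_pos: [0.6676, 0.0352, 0.2127]
eef_rot: [0.0, 0.687, 0.727, 0.0]
ft_force: [0.6, -0.2, -0.0]
gripper_width: 0.0851
```

>>> {"api": "carry_out", "payload": {
  "rows": [
    [[0, 0, 0], 0],
    [[0, 0, 0], 0],
    [[0, 0, 0], 0],
    [[0, 0, 0], 0],
    [[0, 0, 0], 0]
  ],
  "jaw": 1
}}

```text
time: 3.92
tool_pos: [0.6668, 0.0344, 0.2132]
eef_rot: [-0.001, 0.687, 0.726, -0.0]
ft_force: [-6.5, 0.5, 10.6]
gripper_width: 0.04
```

Run:
```python
from h import *
import cv2
to(.6658,.0341,.210,3)
im=get_image("wrist");cv2.imwrite("pics/w2.png",im[:,:,::-1])
```

```text
t 3.92 p [0.6668 0.0344 0.2132] az 3.17 tz [-0.001  0.001 -1.   ] q [-0.4   0.61  0.42  1.59 -0.28  1.01  0.16] F [-6.5  0.5 10.6] T [0.048 1.555 0.02 ] w 0.04
shift [-0.01 -0.03  0.08] turn 0.02
```

View pics/w2.png

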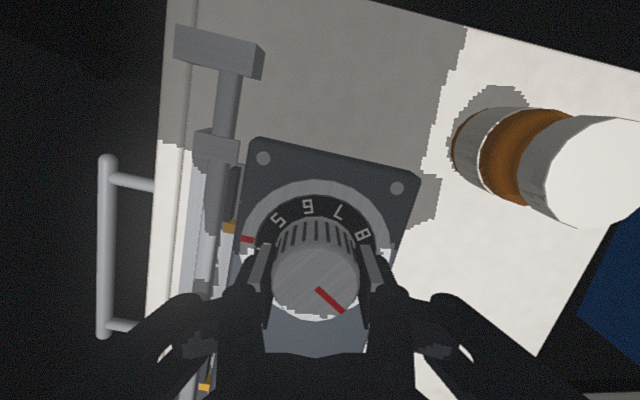

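>>> {"api": "carry_out", "payload": {
  "rows": [
    [[0, 0, 0], 0.5],
    [[0, 0, 0], 1.0],
    [[0, 0, 0], 1.5],
    [[0, 0, 0], 2.0],
    [[0, 0, 0], 2.5]
  ]
}}

```text
time: 4.6
tool_pos: [0.6671, 0.0344, 0.2133]
eef_rot: [-0.0, 0.804, 0.595, 0.0]
ft_force: [-5.4, -0.7, 9.5]
gripper_width: 0.0404
```

Run:
```python
from h import *
to(.6668,.0344,.2132,-16.9)
```

```text
t 4.6 p [0.6671 0.0344 0.2133] az -16.95 tz [-0.     0.001 -1.   ] q [-0.45  0.62  0.51  1.59 -0.34  1.02 -0.13] F [-5.4 -0.7  9.5] T [-0.009  1.212  0.098] w 0.0404
shift [-0.   -0.01  0.  ] turn -0.01
```

```bash
cat >> h.py <<'E'
import cv2
CP=np.load("cab.npy")
def pips(cams=("wrist","top")):
    for c in cams:
        k=calibration(c);im=get_image(c);h=cv2.cvtColor(im,cv2.COLOR_RGB2HSV)
        m=((h[...,0]>12)&(h[...,0]<28)&(h[...,1]>140)&(h[...,2]>80)).astype(np.uint8)
        n,_,s,ce=cv2.connectedComponentsWithStats(m,connectivity=8);o=[]
        for i in range(1,n):
            w=back(c,ce[i],.128,k)[:2]-CP[:2];a,b=np.cos(CP[2]),np.sin(CP[2])
            q=np.array([a*w[0]+b*w[1],-b*w[0]+a*w[1]])*1000
            if -110<q[0]<-70 and abs(q[1])<110: o.append((q.round(1).tolist(),int(s[i,4])))
        print(c,o)
    return im
E
python3 - <<'E'
from h import *
pips()
to(.6668,.0344,.2132,-16.9)
E
```

```text
wrist [([-92.8, 61.9], 99)]
top []
t 4.7 p [0.6671 0.0344 0.2132] az -16.94 tz [-0.     0.001 -1.   ] q [-0.45  0.62  0.51  1.59 -0.34  1.02 -0.13] F [-6.2  0.1 10.9] T [-0.002  1.26  -0.024] w 0.0405
shift [-0.   -0.01  0.  ] turn -0.01
```

>>> {"api": "carry_out", "payload": {
  "rows": [
    [[0, 0, 0], 0.25],
    [[0, 0, 0], 0.5]
  ]
}}

```text
time: 4.95
tool_pos: [0.6672, 0.0343, 0.2132]
eef_rot: [-0.0, 0.824, 0.567, 0.0]
ft_force: [-5.6, -0.2, 10.0]
gripper_width: 0.0399
```

```bash
cat > m.py <<'E'
from h import *
pips(("wrist",));s,p,R=st()
print(round(s['time'],2),'az',round(np.degrees(np.arctan2(R[1,1],R[0,1])),2),'T',np.round(s['wrist_torque'],3),'F',np.round(s['ft_force'],1),s['gripper_width'])
E
python3 m.py
```

```text
wrist [([-92.8, 61.8], 95)]
5.0 az -20.99 T [ 0.115  1.231 -0.069] F [-5.7  0.2 10.3] 0.040241962161409336
```

>>> {"api": "carry_out", "payload": {
  "rows": [
    [[0, 0, 0], 0.2],
    [[0, 0, 0], 0.4]
  ]
}}

```text
time: 5.25
tool_pos: [0.6672, 0.0343, 0.2133]
eef_rot: [-0.0, 0.839, 0.544, 0.0]
ft_force: [-5.0, -0.6, 10.3]
gripper_width: 0.0407
```

```bash
python3 m.py
```

```text
wrist [([-92.7, 61.8], 92)]
5.3 az -24.15 T [0.04  1.137 0.008] F [-5.9  1.1 10.6] 0.04063613374340835
```

>>> {"api": "carry_out", "payload": {
  "rows": [
    [[0, 0, 0], 0.15],
    [[0, 0, 0], 0.3]
  ]
}}

```text
time: 5.55
tool_pos: [0.6672, 0.0343, 0.2133]
eef_rot: [-0.0, 0.85, 0.527, 0.0]
ft_force: [-5.1, -0.5, 9.6]
gripper_width: 0.0404
```

```bash
python3 m.py
```

```text
wrist [([-92.6, 61.7], 92)]
5.6 az -26.52 T [ 0.057  1.101 -0.085] F [-5.4 -0.3  9.6] 0.040237109880837126
```

>>> {"api": "carry_out", "payload": {
  "rows": [
    [[0, 0, 0], 0.15],
    [[0, 0, 0], 0.3]
  ]
}}

```text
time: 5.85
tool_pos: [0.6673, 0.0343, 0.2133]
eef_rot: [-0.0, 0.861, 0.509, 0.0]
ft_force: [-4.4, -0.2, 9.0]
gripper_width: 0.0405
```

```bash
sed -i 's/^pips/s,p,R=st();print("T0",np.round(s["wrist_torque"],3));pips/' m.py; python3 m.py
```

```text
T0 [-0.024  1.053  0.099]
wrist [([-92.6, 61.8], 79)]
5.9 az -28.92 T [ 0.041  1.164 -0.06 ] F [-5.7 -0.5  9.4] 0.04025702524530976
```

>>> {"api": "carry_out", "payload": {
  "rows": [
    [[0, 0, 0], 0.15],
    [[0, 0, 0], 0.3]
  ]
}}

```text
time: 6.15
tool_pos: [0.6673, 0.0343, 0.2133]
eef_rot: [-0.0, 0.872, 0.49, 0.0]
ft_force: [-5.6, -0.2, 9.1]
gripper_width: 0.0402
```

```bash
echo 'cv2.imwrite("pics/w_%d.png"%(100*s["time"]),get_image("wrist")[:,:,::-1])'>>m.py;  python3 m.py; ls -t pics|head -1
```

```text
T0 [-0.03   1.108  0.052]
wrist []
6.2 az -31.33 T [ 0.079  1.181 -0.086] F [-5.5 -0.6  9.7] 0.040325528174967665
w_620.png
```

View pics/w_620.png

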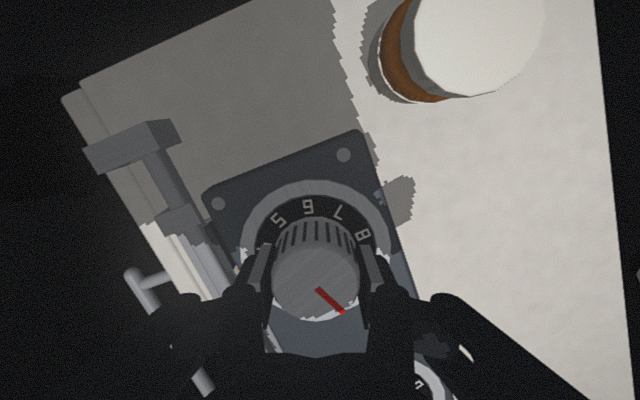

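Run:
```python
from h import *
a,b=np.cos(CP[2]),np.sin(CP[2])
W=lambda x,y,z:[CP[0]+a*x-b*y,CP[1]+b*x+a*y,z]
for x in(-.0926,-.0876):print(proj("wrist",W(x,.0618,.128)))
im=get_image("wrist")[:,:,::-1]
c=im[240:310,190:270];A=cv2.resize(c,(560,490),interpolation=cv2.INTER_CUBIC);cv2.imwrite("pics/c1.png",cv2.convertScaleAbs(A,alpha=1.8))
```

```text
[235.46926031 273.91918454]
[243.25794042 271.13307764]
```

View pics/c1.png

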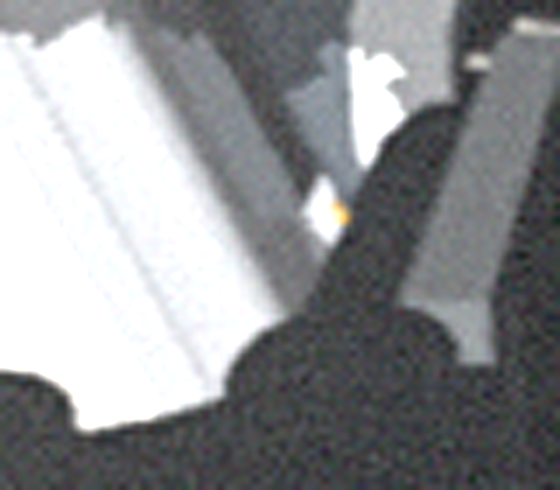

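>>> {"api": "carry_out", "payload": {
  "rows": [
    [[0, 0, 0], 0],
    [[0, 0, 0], 0],
    [[0, 0, 0], 0],
    [[0, 0, -0.8], 0],
    [[0, 0, -2.0], 0]
  ],
  "jaw": -1
}}

```text
time: 6.92
tool_pos: [0.6667, 0.0348, 0.2913]
eef_rot: [-0.001, 0.871, 0.491, -0.002]
ft_force: [0.1, 0.1, 0.4]
gripper_width: 0.0855
```

Run:
```python
from h import *
to(.6458,-.0841,.29,-10)
pips()
im=get_image("wrist")[:,:,::-1];cv2.imwrite("pics/w3.png",im)
```

```text
t 6.92 p [0.6667 0.0348 0.2913] az -31.22 tz [-0.003 -0.001 -1.   ] q [-0.51  0.57  0.62  1.51 -0.34  1.18 -0.38] F [0.1 0.1 0.4] T [ 0.048  0.014 -0.007] w 0.0855
shift [-2.81  1.09  0.04] turn -2.65
wrist [([-90.1, 61.3], 5), ([-92.7, -56.7], 32)]
top []
```

View pics/w3.png

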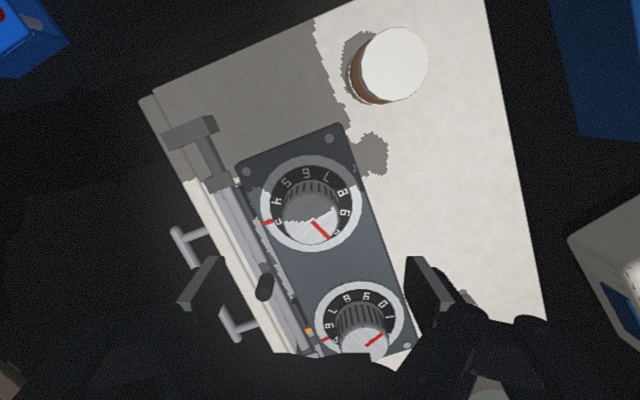

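>>> {"api": "carry_out", "payload": {
  "rows": [
    [[-0.94, 0.36, 0], -0.9],
    [[-1.88, 0.73, 0], -1.8],
    [[-2.81, 1.1, 0.04], -2.65],
    [[-2.81, 1.1, 0.04], -2.65]
  ]
}}

```text
time: 7.58
tool_pos: [0.6454, -0.0892, 0.2897]
eef_rot: [0.0, 0.768, 0.641, -0.001]
ft_force: [-0.2, 0.2, 0.7]
gripper_width: 0.0854
```

Run:
```python
from h import *
to(.6465,-.0838,.213,-10)
pips(("wrist",))
```

```text
t 7.58 p [ 0.6454 -0.0892  0.2897] az -10.32 tz [-0.001 -0.002 -1.   ] q [-0.29  0.52  0.53  1.55 -0.28  1.15  0.12] F [-0.2  0.2  0.7] T [ 0.051 -0.039 -0.049] w 0.0854
shift [0.14 0.   1.92] turn -0.04
wrist [([-90.2, 59.2], 12), ([-92.7, -58.6], 52)]
```

>>> {"api": "carry_out", "payload": {
  "rows": [
    [[0.14, 0, 0.9], 0],
    [[0.14, 0, 1.3], 0],
    [[0.14, 0, 1.3], 0]
  ]
}}

```text
time: 8.0
tool_pos: [0.6472, -0.0778, 0.2368]
eef_rot: [-0.001, 0.766, 0.643, -0.001]
ft_force: [-0.9, -0.8, 0.2]
gripper_width: 0.0858
```

Run:
```python
from h import *
to(.6465,-.0838,.213,-10)
```

```text
t 8.0 p [ 0.6472 -0.0778  0.2368] az -9.96 tz [-0.003  0.    -1.   ] q [-0.29  0.57  0.51  1.61 -0.31  1.05  0.14] F [-0.9 -0.8  0.2] T [-0.014 -0.039  0.01 ] w 0.0858
shift [-0.15  0.01  0.6 ] turn 0.0
```

>>> {"api": "carry_out", "payload": {
  "rows": [
    [[-0.15, 0, 0], 0],
    [[-0.15, 0, 0.3], 0],
    [[-0.15, 0, 0.6], 0],
    [[-0.15, 0, 0.6], 0],
    [[-0.15, 0, 0.6], 0]
  ]
}}

```text
time: 8.62
tool_pos: [0.6468, -0.0848, 0.2143]
eef_rot: [-0.0, 0.766, 0.643, -0.0]
ft_force: [1.1, 0.1, -0.1]
gripper_width: 0.0856
```

Run:
```python
from h import *
to(.6465,-.0838,.213,-10)
```

```text
t 8.62 p [ 0.6468 -0.0848  0.2143] az -10.02 tz [-0.  0. -1.] q [-0.27  0.59  0.5   1.63 -0.32  1.    0.16] F [ 1.1  0.1 -0.1] T [-0.    -0.04   0.064] w 0.0856
shift [ 0.02 -0.01  0.03] turn -0.0
```

>>> {"api": "carry_out", "payload": {
  "rows": [
    [[0, 0, 0], 0],
    [[0, 0, 0], 0],
    [[0, 0, 0], 0],
    [[0, 0, 0], 0],
    [[0, 0, 0], 0]
  ],
  "jaw": 1
}}

```text
time: 9.25
tool_pos: [0.6465, -0.0848, 0.2149]
eef_rot: [-0.0, 0.766, 0.643, 0.0]
ft_force: [-3.5, 0.9, 4.9]
gripper_width: 0.0402
```

>>> {"api": "carry_out", "payload": {
  "rows": [
    [[0, 0, 0], -0.6],
    [[0, 0, 0], -1.2],
    [[0, 0, 0], -1.8],
    [[0, 0, 0], -2.4],
    [[0, 0, 0], -2.4]
  ]
}}

```text
time: 9.88
tool_pos: [0.6465, -0.0848, 0.2149]
eef_rot: [-0.0, 0.648, 0.761, 0.0]
ft_force: [-4.0, 1.4, 6.3]
gripper_width: 0.0401
```

```bash
sed -i '$d' m.py; python3 m.py
```

```text
T0 [0.208 0.677 0.115]
wrist [([-95.1, -56.8], 1), ([-92.4, -56.5], 1), ([-90.2, -56.4], 1), ([-90.4, -57.7], 1), ([-91.4, -60.5], 1)]
9.93 az 9.11 T [0.148 0.772 0.07 ] F [-4.1  0.8  6.3] 0.03981121234445121
```

>>> {"api": "carry_out", "payload": {
  "rows": [
    [[0, 0, 0], -0.6],
    [[0, 0, 0], -1.2],
    [[0, 0, 0], -1.7],
    [[0, 0, 0], -2.1],
    [[0, 0, 0], -2.1]
  ]
}}

```text
time: 10.55
tool_pos: [0.6465, -0.0848, 0.2149]
eef_rot: [-0.0, 0.53, 0.848, 0.0]
ft_force: [-3.2, 0.1, 6.8]
gripper_width: 0.0402
```

```bash
python3 m.py; python3 -c "
from h import *
cv2.imwrite('pics/w4.png',get_image('wrist')[:,:,::-1])"
```

```text
T0 [0.201 0.715 0.083]
wrist [([-90.6, 54.7], 13), ([-93.8, -57.1], 58), ([-91.9, -60.5], 1)]
10.6 az 25.9 T [0.222 0.704 0.051] F [-3.8  0.   7.1] 0.039994702645942126
```

View pics/w4.png

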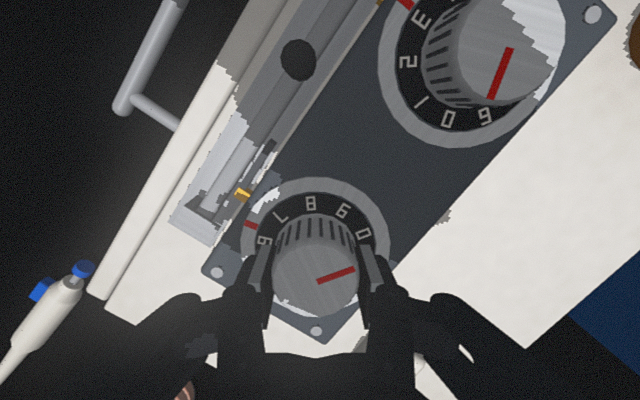

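>>> {"api": "carry_out", "payload": {
  "rows": [
    [[0, 0, 0], -0.4],
    [[0, 0, 0], -0.8],
    [[0, 0, 0], -1.0]
  ]
}}

```text
time: 11.02
tool_pos: [0.6465, -0.0848, 0.2149]
eef_rot: [-0.0, 0.47, 0.883, 0.0]
ft_force: [-3.6, 0.8, 6.6]
gripper_width: 0.0402
```

```bash
python3 m.py
```

```text
T0 [ 0.149  1.055 -0.112]
wrist [([-90.9, 57.6], 85), ([-92.6, -58.7], 114)]
11.07 az 34.03 T [0.137 0.778 0.115] F [-3.9  0.5  6.9] 0.04000214050920213
```

>>> {"api": "carry_out", "payload": {
  "rows": [
    [[0, 0, 0], -0.15],
    [[0, 0, 0], -0.3]
  ]
}}

```text
time: 11.32
tool_pos: [0.6465, -0.0847, 0.2149]
eef_rot: [-0.0, 0.451, 0.892, 0.0]
ft_force: [-4.4, 1.1, 6.2]
gripper_width: 0.0401
```

```bash
python3 m.py
```

```text
T0 [ 0.234  0.756 -0.03 ]
wrist [([-91.0, 57.4], 95), ([-90.9, -58.9], 44)]
11.38 az 36.38 T [0.19  0.826 0.086] F [-4.1  1.1  6.5] 0.04005519945859998
```

>>> {"api": "carry_out", "payload": {
  "rows": [
    [[0, 0, 0], -0.15],
    [[0, 0, 0], -0.3]
  ]
}}

```text
time: 11.62
tool_pos: [0.6465, -0.0847, 0.2149]
eef_rot: [-0.0, 0.433, 0.902, 0.0]
ft_force: [-3.2, 1.4, 6.6]
gripper_width: 0.0403
```

```bash
python3 m.py
```

```text
T0 [ 0.223  0.823 -0.055]
wrist [([-91.1, 57.2], 96), ([-91.0, -58.9], 44)]
11.68 az 38.78 T [0.171 0.795 0.031] F [-3.4  0.8  6. ] 0.040432880667162795
```

>>> {"api": "carry_out", "payload": {
  "rows": [
    [[0, 0, 0], 0],
    [[0, 0, 0], 0],
    [[0, 0, 0], 0],
    [[0, 0, -0.6], 0],
    [[0, 0, -1.6], 0]
  ],
  "jaw": -1
}}

```text
time: 12.3
tool_pos: [0.6461, -0.0847, 0.2776]
eef_rot: [-0.001, 0.432, 0.902, -0.001]
ft_force: [0.6, -0.8, 0.0]
gripper_width: 0.0852
```

>>> {"api": "carry_out", "payload": {
  "rows": [
    [[0, 0, 0], 1.2],
    [[0, 0, 0], 2.4],
    [[0, 0, 0], 3.6],
    [[0, 0, 0], 4.8],
    [[0, 0, 0], 6.08]
  ],
  "jaw": 1
}}

```text
time: 12.92
tool_pos: [0.6468, -0.0848, 0.2783]
eef_rot: [0.0, 0.767, 0.641, 0.0]
ft_force: [-0.7, -0.2, -0.4]
gripper_width: -0.0002
```

```bash
cat >> h.py <<'E'
def WC(x,y):
    a,b=np.cos(CP[2]),np.sin(CP[2]);return CP[0]+.001+a*x-b*y,CP[1]+b*x+a*y
E
python3 - <<'E'
from h import *
to(*WC(-.105,.046),.24,-9.8)
pips(("wrist",))
cv2.imwrite('pics/w5.png',get_image('wrist')[:,:,::-1])
E
```

```text
t 12.93 p [ 0.6468 -0.0848  0.2783] az -10.2 tz [ 0.  0. -1.] q [-0.28  0.53  0.5   1.56 -0.27  1.12  0.11] F [-0.7 -0.2 -0.4] T [ 0.058 -0.002 -0.018] w -0.0002
shift [ 2.66 -1.53  0.96] turn -0.05
wrist [([-90.3, 59.5], 14), ([-90.1, -58.4], 11)]
```

View pics/w5.png

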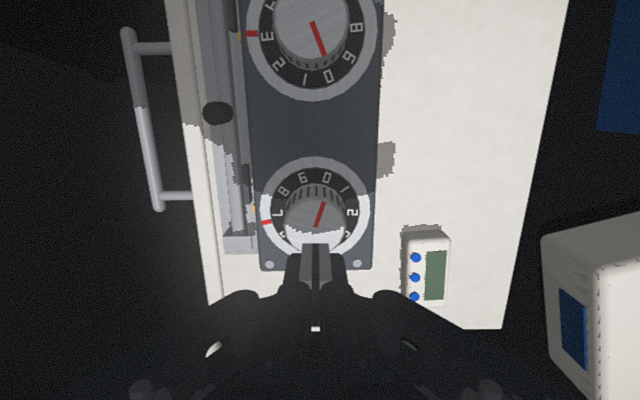

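>>> {"api": "carry_out", "payload": {
  "rows": [
    [[0.9, -0.5, 0], 0],
    [[1.8, -1.0, 0], 0],
    [[2.66, -1.53, 0], -0.05],
    [[2.66, -1.53, 0.5], -0.05],
    [[2.66, -1.53, 0.96], -0.05]
  ]
}}

```text
time: 13.65
tool_pos: [0.6046, 0.0314, 0.2397]
eef_rot: [0.0, 0.761, 0.649, 0.0]
ft_force: [-0.0, 0.1, -0.9]
gripper_width: -0.0
```

>>> {"api": "carry_out", "payload": {
  "rows": [
    [[0, 0, 0], 0],
    [[0, 0, 0], 0]
  ]
}}

```text
time: 13.9
tool_pos: [0.6051, 0.0302, 0.2406]
eef_rot: [0.0, 0.763, 0.647, 0.0]
ft_force: [0.4, -0.1, 0.2]
gripper_width: 0.0002
```

Run:
```python
from h import *
to(*WC(-.105,.046),.213,-9.8)
k=calibration("wrist")
print(proj("wrist",[*WC(-.105,.0125),.158],k))
b=find_in.__name__;im=get_image("wrist");cv2.imwrite('pics/w6.png',im[:,:,::-1])
```

```text
t 13.9 p [0.6051 0.0302 0.2406] az -9.38 tz [ 0.001 -0.    -1.   ] q [-0.47  0.49  0.48  1.73 -0.26  0.99 -0.05] F [ 0.4 -0.1  0.2] T [ 0.008 -0.016  0.007] w 0.0002
shift [0.01 0.   0.69] turn 0.05
[314.43254242 300.59520309]
```

View pics/w6.png

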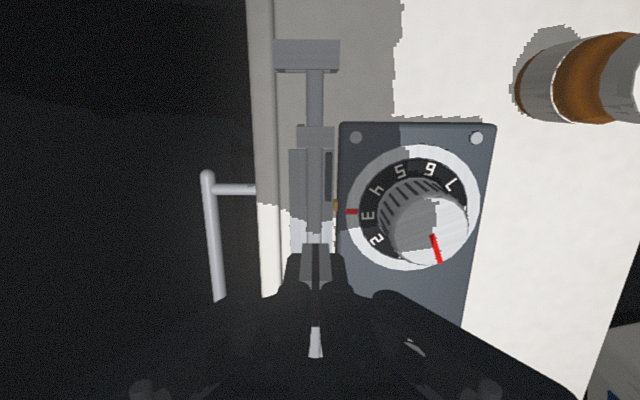

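>>> {"api": "carry_out", "payload": {
  "rows": [
    [[0, 0, 0.35], 0.05],
    [[0, 0, 0.69], 0.05],
    [[0, 0, 0.69], 0.05],
    [[-0.2, 0, 0.69], 0.05],
    [[-0.2, 0, 0.69], 0.05]
  ]
}}

```text
time: 14.58
tool_pos: [0.6035, 0.0212, 0.2128]
eef_rot: [0.0, 0.766, 0.643, 0.0]
ft_force: [-0.2, -0.5, -0.3]
gripper_width: -0.0001
```

```bash
cat > b.py <<'E'
from h import *
s,p,R=st();w=p[:2]-CP[:2]-[.001,0];a,b=np.cos(CP[2]),np.sin(CP[2]);F=s['ft_force']
print(round(s['time'],2),'cab xy mm',np.round([1e3*(a*w[0]+b*w[1]),1e3*(-b*w[0]+a*w[1]),1e3*p[2]],1),'Fcab',np.round([a*F[0]+b*F[1],-b*F[0]+a*F[1],F[2]],1),'w',s['gripper_width'])
E
python3 b.py
```

```text
14.57 cab xy mm [-105.2   36.5  212.8] Fcab [-0.1 -0.6 -0.3] w -0.00014164906562541934
```

>>> {"api": "carry_out", "payload": {
  "rows": [
    [[-0.05, 0, 0], 0],
    [[-0.1, 0, 0], 0],
    [[-0.15, 0, 0], 0]
  ]
}}

```text
time: 14.95
tool_pos: [0.6024, 0.0166, 0.2124]
eef_rot: [0.0, 0.765, 0.644, 0.0]
ft_force: [1.1, -0.6, 0.2]
gripper_width: 0.0001
```

```bash
python3 b.py
```

```text
14.95 cab xy mm [-105.5   31.8  212.4] Fcab [ 1.2 -0.4  0.2] w 0.00013112379851694958
```

Contact is next, near y = 30.5; small steps.

>>> {"api": "carry_out", "payload": {
  "rows": [
    [[-0.03, 0, 0], 0],
    [[-0.05, 0, 0], 0]
  ]
}}

```text
time: 15.2
tool_pos: [0.602, 0.0147, 0.2123]
eef_rot: [-0.0, 0.765, 0.644, 0.0]
ft_force: [0.1, 0.8, 0.2]
gripper_width: -0.0004
```

```bash
python3 b.py
```

```text
15.2 cab xy mm [-105.6   29.8  212.3] Fcab [-0.   0.8  0.2] w -0.0003505106223730143
```

>>> {"api": "carry_out", "payload": {
  "rows": [
    [[-0.03, 0, 0], 0],
    [[-0.05, 0, 0], 0]
  ]
}}

```text
time: 15.45
tool_pos: [0.6018, 0.0134, 0.2123]
eef_rot: [-0.0, 0.765, 0.644, 0.0]
ft_force: [0.7, 2.4, 0.5]
gripper_width: 0.0006
```

```bash
python3 b.py
```

```text
15.45 cab xy mm [-105.6   28.5  212.3] Fcab [0.3 2.4 0.5] w 0.0005544255114286905
```

>>> {"api": "carry_out", "payload": {
  "rows": [
    [[-0.03, 0, 0], 0],
    [[-0.05, 0, 0], 0]
  ]
}}

```text
time: 15.7
tool_pos: [0.6013, 0.0108, 0.2123]
eef_rot: [-0.0, 0.765, 0.644, 0.0]
ft_force: [0.4, 2.8, 0.2]
gripper_width: 0.0003
```

```bash
python3 b.py
```

```text
15.7 cab xy mm [-105.6   25.9  212.3] Fcab [-0.1  2.8  0.2] w 0.0003315119248303864
```

>>> {"api": "carry_out", "payload": {
  "rows": [
    [[-0.03, 0, 0], 0],
    [[-0.05, 0, 0], 0]
  ]
}}

```text
time: 15.95
tool_pos: [0.601, 0.0087, 0.2123]
eef_rot: [-0.0, 0.765, 0.644, 0.0]
ft_force: [1.3, 2.6, 0.1]
gripper_width: 0.0001
```

```bash
python3 b.py
```

```text
15.95 cab xy mm [-105.6   23.7  212.3] Fcab [0.8 2.8 0.1] w 5.654752179752692e-05
```

>>> {"api": "carry_out", "payload": {
  "rows": [
    [[-0.1, 0, 0], 0],
    [[-0.2, 0, 0], 0],
    [[-0.3, 0, 0], 0],
    [[-0.4, 0, 0], 0]
  ]
}}

```text
time: 16.45
tool_pos: [0.5982, -0.0074, 0.2123]
eef_rot: [0.0, 0.765, 0.644, 0.0]
ft_force: [1.0, 3.2, -0.6]
gripper_width: 0.0
```

```bash
python3 b.py
```

```text
16.45 cab xy mm [-105.5    7.4  212.3] Fcab [ 0.5  3.3 -0.6] w 2.949639072848779e-05
```

>>> {"api": "carry_out", "payload": {
  "rows": [
    [[-0.04, 0, 0], 0],
    [[-0.08, 0, 0], 0]
  ]
}}

```text
time: 16.7
tool_pos: [0.5977, -0.0102, 0.2123]
eef_rot: [0.0, 0.765, 0.644, 0.0]
ft_force: [0.1, 2.8, -0.6]
gripper_width: 0.0002
```

```bash
python3 b.py
```

```text
16.7 cab xy mm [-105.5    4.5  212.3] Fcab [-0.4  2.8 -0.6] w 0.00024199081018579785
```

>>> {"api": "carry_out", "payload": {
  "rows": [
    [[-0.03, 0, 0], 0],
    [[-0.03, 0, 0], 0]
  ]
}}

```text
time: 16.95
tool_pos: [0.5975, -0.0111, 0.2123]
eef_rot: [-0.0, 0.765, 0.644, 0.0]
ft_force: [1.3, 4.6, -0.1]
gripper_width: -0.0001
```

```bash
python3 b.py
```

```text
16.95 cab xy mm [-105.6    3.7  212.3] Fcab [ 0.5  4.7 -0.1] w -0.00011822094403480408
```

>>> {"api": "carry_out", "payload": {
  "rows": [
    [[-0.03, 0, 0], 0],
    [[-0.03, 0, 0], 0]
  ]
}}

```text
time: 17.2
tool_pos: [0.5975, -0.0113, 0.2124]
eef_rot: [-0.0, 0.765, 0.644, 0.001]
ft_force: [1.8, 6.3, -0.8]
gripper_width: -0.0001
```

```bash
python3 b.py
```

```text
17.2 cab xy mm [-105.6    3.5  212.4] Fcab [ 0.7  6.5 -0.8] w -0.00010517079595277251
```

>>> {"api": "carry_out", "payload": {
  "rows": [
    [[0.2, 0, 0], 0],
    [[0.3, 0, -0.3], 0],
    [[0.3, 0, -1.0], 0],
    [[0.1, -1.0, -1.0], 0],
    [[-0.09, -2.04, -1.0], 0]
  ],
  "jaw": 0.3
}}

```text
time: 17.82
tool_pos: [0.5157, -0.0027, 0.2532]
eef_rot: [0.001, 0.765, 0.643, 0.0]
ft_force: [-0.7, -0.1, 0.4]
gripper_width: 0.0299
```

>>> {"api": "carry_out", "payload": {
  "rows": [
    [[0, 0, 0], 0],
    [[0, 0, 0], 0]
  ]
}}

```text
time: 18.08
tool_pos: [0.5172, -0.0021, 0.2532]
eef_rot: [0.001, 0.765, 0.644, 0.001]
ft_force: [0.4, -0.5, -0.5]
gripper_width: 0.0298
```

Run:
```python
from h import *
to(*WC(-.187,0),.138,-9.8)
k=calibration("wrist")
for y in(.06,0,-.06):print(proj("wrist",[*WC(-.187,y),.0895],k).round(1))
print(proj("wrist",[*WC(-.147,0),.110],k).round(1),proj("wrist",[*WC(-.105,-.0135),.158],k).round(1))
im=get_image("wrist");cv2.imwrite('pics/w7.png',im[:,:,::-1])
```

```text
t 18.07 p [ 0.5172 -0.0021  0.2532] az -9.86 tz [ 0.002  0.    -1.   ] q [-0.49  0.33  0.51  1.93 -0.2   0.93 -0.06] F [ 0.4 -0.5 -0.5] T [-0.025 -0.005 -0.027] w 0.0298
shift [ 0.03 -0.02  2.88] turn -0.01
[313.1 125.7]
[313.4 202. ]
[313.7 267.8]
[367.2 210.5] [448.2 258.1]
```

View pics/w7.png

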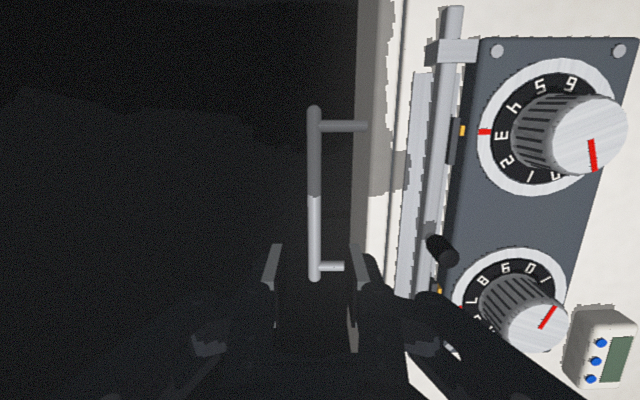

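>>> {"api": "carry_out", "payload": {
  "rows": [
    [[0.03, 0, 1.0], 0],
    [[0.03, 0, 2.0], 0],
    [[0.03, 0, 2.6], 0],
    [[0.03, 0, 2.85], 0],
    [[0.03, 0, 2.85], 0]
  ]
}}

```text
time: 18.75
tool_pos: [0.517, -0.0011, 0.1381]
eef_rot: [0.0, 0.765, 0.644, -0.0]
ft_force: [0.2, -0.4, 0.1]
gripper_width: 0.0299
```

```bash
python3 b.py
```

```text
18.75 cab xy mm [-186.7   -0.2  138.1] Fcab [ 0.3 -0.4  0.1] w 0.029856216889140096
```

>>> {"api": "carry_out", "payload": {
  "rows": [
    [[0, 0, 0], 0],
    [[0, 0, 0], 0],
    [[0, 0, 0], 0],
    [[0, 0, 0], 0]
  ],
  "jaw": 1
}}

```text
time: 19.25
tool_pos: [0.5167, -0.0009, 0.1393]
eef_rot: [0.0, 0.765, 0.644, 0.001]
ft_force: [-2.8, -0.1, 5.9]
gripper_width: 0.0084
```

```bash
python3 b.py
```

```text
19.25 cab xy mm [-187.    -0.   139.3] Fcab [-2.7 -0.5  5.9] w 0.00841786103072989
```

>>> {"api": "carry_out", "payload": {
  "rows": [
    [[0, -0.1, 0], 0],
    [[0, -0.2, 0], 0]
  ]
}}

```text
time: 19.5
tool_pos: [0.5099, 0.0004, 0.1393]
eef_rot: [0.001, 0.765, 0.644, 0.001]
ft_force: [2.3, -0.5, 6.9]
gripper_width: 0.0089
```

```bash
python3 b.py
```

```text
19.5 cab xy mm [-193.9   -0.   139.3] Fcab [ 2.3 -0.1  6.9] w 0.008888665045358679
```

Drawer moves freely; continue.

>>> {"api": "carry_out", "payload": {
  "rows": [
    [[0, -0.4, 0], 0],
    [[0, -0.8, 0], 0],
    [[0, -1.2, 0], 0],
    [[0, -1.6, 0], 0],
    [[0, -2.0, 0], 0]
  ]
}}

```text
time: 20.12
tool_pos: [0.4309, 0.0139, 0.1393]
eef_rot: [0.001, 0.765, 0.644, 0.002]
ft_force: [3.3, -2.7, 7.9]
gripper_width: 0.0085
```

>>> {"api": "carry_out", "payload": {
  "rows": [
    [[0, -0.25, 0], 0],
    [[0, -0.45, 0], 0],
    [[0, -0.5, 0], 0],
    [[0, -0.5, 0], 0]
  ]
}}

```text
time: 20.62
tool_pos: [0.4108, 0.0174, 0.1392]
eef_rot: [0.001, 0.765, 0.644, 0.001]
ft_force: [-0.3, -2.6, 13.0]
gripper_width: 0.0088
```

```bash
python3 b.py
```

```text
20.62 cab xy mm [-2.944e+02 -1.000e-01  1.392e+02] Fcab [ 0.2 -2.6 13. ] w 0.008802600614190371
```

>>> {"api": "carry_out", "payload": {
  "rows": [
    [[0, 0, 0], 0],
    [[0, 0, 0], 0],
    [[0, 0, 0], 0],
    [[0, 0, -0.8], 0],
    [[0, 0, -2.0], 0]
  ],
  "jaw": 0.2
}}

```text
time: 21.25
tool_pos: [0.4091, 0.0174, 0.2183]
eef_rot: [-0.0, 0.765, 0.644, -0.002]
ft_force: [0.7, 1.5, 0.6]
gripper_width: 0.0342
```

>>> {"api": "carry_out", "payload": {
  "rows": [
    [[0.6, 0, -1.0], 0],
    [[1.6, 0, -2.0], 0],
    [[2.8, 0, -2.5], 0],
    [[4.0, 0, -2.5], 0],
    [[5.0, 0, -2.5], 0]
  ]
}}

```text
time: 21.88
tool_pos: [0.4442, 0.2167, 0.3185]
eef_rot: [-0.0, 0.765, 0.644, 0.0]
ft_force: [-0.7, -0.0, 0.8]
gripper_width: 0.0341
```

Run:
```python
from h import *
s,p,R=st();print(p,s['ft_force'],s['time'])
pips(("top",))
im=get_image("top");cv2.imwrite("pics/top9.png",cv2.resize(im[100:300,200:460],(780,600))[:,:,::-1])
```

```text
[0.44415056 0.21668073 0.31845977] [-0.68191621 -0.02290461  0.82201583] 21.875
top []
```

View pics/top9.png

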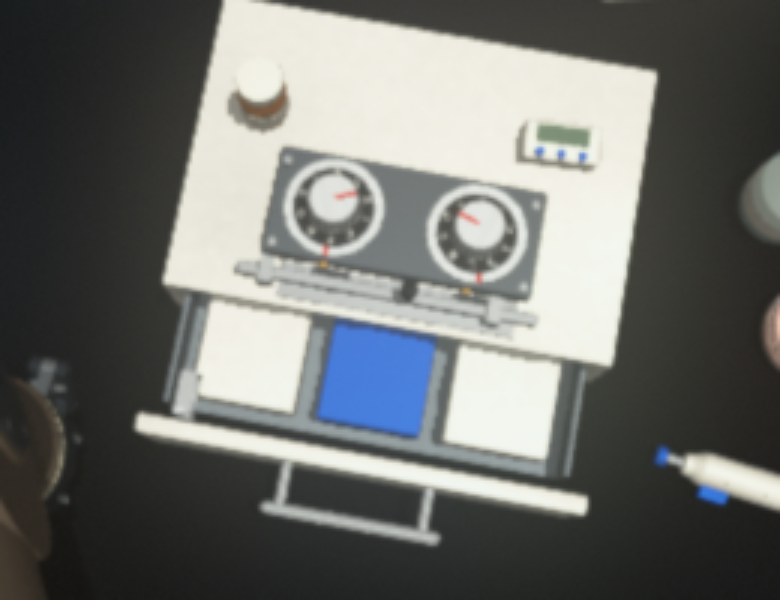

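Final top view: the drawer is well open, with the handle at about (350,523). The bolt is drawn to the right, and the jar (260,85), the timer (560,140) and the pipette are where they were. The gripper is clear of everything, so I'm handing in.

```bash
python3 -c "
from workcell import *
print(sign_off())"
```

```text
the job is handed in; nothing more can be done
None
```

The drawer is unlocked and open by about 107 mm (8 cm was asked). The job was handed in at about 22 s of the 72 s allowed.

- **Left dial:** I turned it about 34° clockwise in small steps until its catch dropped in.
- **Right dial:** I turned it about 49° counter-clockwise; its catch dropped in at about 46°.
- **Bolt:** It slid about 26 mm to the right at about 3 N and met its hard stop. I pushed no harder than about 6.5 N.
- **Drawer:** I gripped the handle, pulled the drawer open, let go and moved the arm clear.

**Last checks:**
- The final top picture shows the drawer open and the bolt drawn. The jar, timer and pipette look undisturbed; the rack, tip box, dishes and bottle were not all in that crop.
- The drawer opening is the gripper's travel while holding the handle, not a measurement from the picture.
- I saw both catches drop in the wrist camera, where each brass tab moved in. I did not turn on until either dial stopped, so the stop itself was not felt. The bolt sliding freely agreed with both catches being in.
- At the end, the automatic search for the tabs in the top camera found nothing. It had found nothing in that view all along, so this is not a sign of trouble.

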